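# Demould a plaster rim cast and shelve it in the drying rack

### The arm

A 6-joint arm with a two-finger parallel gripper is mounted at the origin on a cart in front of the work surface, level with it; the furniture and walls round the work are solid. World frame = base frame: x ahead of the robot, y to its left, z up, the work surface at z = 0. Lengths are in m, angles in rad, forces in N, time in s.
With the tool pointing down it reaches from about 0.275 to 1 m from the base axis. Payload 8.4 kg.
Tool frame: the origin (TCP) lies at the centre of the arm's flange, where the gripper is bolted on; the fingertips stand 173 mm ahead of it and the grasp point (between the pads) lies 155 mm ahead of it; z points along the fingers, y is the direction in which the jaws open and shut (so a half turn about z gives the same grasp; the last joint's range is limited). The gripper opens to 85 mm and grips with 20 to 120 N. Pads are 22 mm wide; open, the fingers measure 114 mm over their backs; the gripper's body (76 mm by 85 mm) begins 54 mm behind the grasp point. The pads swing forward as they close: fully open they stand 13 mm farther back than shut.
Start: joints at [1.302, 0.353, 1.633, -0, 1.155, -0.002], TCP at [0.165, 0.603, 0.405] pointing down, gripper open.
Joint ranges: [-2.63, 2.63], [-0.92, 2.1], [0.06, 2.66], [-1.3, 4.44], [0, 2.69], [-3.02, 3.02]. Speed limits (rad/s): [2.22, 2.22, 2.79, 3.14, 3.14, 3.14].

### API

Orientations are given as a unit quaternion [w, x, y, z].
In Python, from bench import readout, cams, order gives the robot as it stands.
- The arm moves only by the tool drive_tool, never from a script. Its argument "increments" is a list of rows, each an object of numbers: "tx", "ty", "tz": the shift along the tool's x, y, z in mm; "wx", "wy", "wz": the turn, a rotation vector about the tool's x, y, z in degrees. In form: [{"tx": .., "ty": .., "tz": .., "wx": .., "wy": .., "wz": ..}, ...]. A call has 1 to 20 rows; each row shifts and turns the pose as measured when the row begins, along the tool's axes as they then stand; what a row does not reach is not made up. A row lasts 1/10 s, in which the tool goes at most 50 mm and 8.59 degrees, less where a joint would pass 70% of its speed; a pose out of reach is approached as far as the arm can. A call is refused whole if a number of a shift passes 50 or a number of a turn 8.59, either way. A call with a gripper value outside its range is refused whole. "hand" is the gripper's target within -1 to 1 (shut at 1, half-way at 0, fully open at -1), set as the call begins (left out, the last holds). The fingers move at their own pace and stop on an object; "newtons" is the grip in N (left out, the last holds). Time passes only in rows, so rows that do not move let the fingers close. It gives the time, the measured TCP pose, the force and the opening at its end, in the units of the state.
- readout.get_state(): the state, without advancing time (a new reading comes with each control period).
- cams.grab_frame(name): name is "side" or "top"; returns a dict with "img" (400x640x3 uint8, red, green, blue), "z_map" (400x640 float32, m along the optical axis (not along the pixel's ray), 0 where there is no reading), "mtx" (3x3 intrinsics, pixels), "D" ([k1, k2, p1, p2, k3] as OpenCV has them; the pictures are not rectified), "xyz" and "rotation" of the camera in the world. Camera axes: x right, y up, looking along -z (the intrinsics and any distortion apply to the point x, -y, -z); pixel columns grow to the right and rows downward; lengths in m; the calibration is good to about 2 mm. A picture is of the moment at which its call begins.
- order.job_done(): hands the job in, once; it reports no verdict.
Trained networks look in a picture, given as the dict that the camera call returned (one of the last four; its "shot" number tells which), for a name from the list of things; names that differ only in an ending like _2 or _b are one class to them, and where a whole thing is asked for, a point or a joint stands for the part that bears it (a point fixed in the world has none). Each returns a list of dicts, best first, with "p" (0 to 1); they miss things now and then, are a little off and sometimes report something else, mostly with a low value. They report only what shows in the picture. A call takes as long as a camera call.
- cams.masks_of(picture, query): "mask" (400x640 bool, what is visible of it) and "xy" ([column, row] in pixels, amid what is visible of it).
The state is a dict: "t": time; "q": joint angles; "joint_velocities": joint speeds; "joint_efforts": joint torques, N m; "eef_pos": TCP position; "tcp_rot": TCP orientation; "wrist_force": force on the tool from outside, world axes, zero at the start; "torque": the same for the moment, N m; "finger_gap": finger opening in m.
Only numpy, scipy, OpenCV 4.12 (cv2) and the standard library are available. Lean on these libraries where they do the work, as an engineer would, in place of code of your own. Each camera call takes 0.05 s, during which the arm holds its last target. There are 200 camera calls.

### The job

A long curved plaster rim cast has set in its open mould: lift it out by the finger notches and put it away to dry on the lower shelf of the wooden drying rack, lying flat with its flat back still up and not jutting out past any edge of that shelf. The upper shelf leaves no room for a hand above the middle of the cast, so set it down and take it again by one end to slide it in; leave the two small casts on the upper shelf lying where they are.

Things in the scene. Friction and masses are not known exactly. Their poses are not given: they have to be found in the camera images.
- stand: Low work stand, fixed, on which mould, rack and all the work stand: a grey-topped plywood slab, 293 mm deep (x), 920 mm wide (y), 50 mm high. Origin on the table under its middle; its flat top is 50 mm above the table. Between mould and rack there is free room on it to set the cast down (a dish, a sherd and a brush, all under 20 mm high, lie at its front and back edges).
- mould: Open casting mould, fixed: grey rubber block in a plywood frame, 228 x 148 mm outside, 37 mm high. Origin on the stand under its middle; x along its length, y across, z up. The arc-shaped cavity in its top has its floor 12 mm above the stand; the cast fills it flush with 2 mm play all round, its axes parallel to the mould's. No access at the ends of the cavity.
- mould_top (a point): Middle of the mould's top face (36 mm above the stand), axes as the mould. Here a finger notch opens on either side of the cavity (+y and -y): each 44 mm wide along x, reaching out to y = +-52 mm and down to 12 mm above the stand.
- cast: The plaster rim cast, loose, 0.1 to 0.2 kg: a shallow arc 182 mm long over its corners, 36 mm wide, 24 mm thick, sides upright, back flat. Origin at the middle of its length and width, on the underside; x along the chord, y across towards the convex side, z up. Its centre line is an arc of 250 mm radius about x = 0, y = -250 mm.
- cast_mid (a point): Centre of the cast at the middle of its length, half-way up (12 mm above its underside); axes as the cast. A grasp here closes along y, 36 mm wide.
- cast_end_a (a point): Point on the cast's centre line near its +x end, half-way up, at x = +68.5, y = -9.6 mm of the cast, 17 mm in from the end face (23 mm along x from the outermost corner); axes as the cast. A grasp across the arc here (36 mm wide) closes along the cast's y axis turned by -0.277 rad about z (clockwise from above).
- cast_end_b (a point): The same near the -x end: x = -68.5, y = -9.6 mm of the cast; here the grasp closes along the cast's y axis turned by +0.277 rad about z.
- rack: Low wooden drying rack, fixed, open at both ends. Origin on the stand under its middle; x along its length, y across, z up. Two slatted shelves joined by four 12 mm posts at x = +-61, y = +-69 mm; the way between them, along x, is 126 mm wide and 44 mm high.
- rack_lower (a point): Middle of the top face of the rack's lower shelf, 22 mm above the stand; axes as the rack. The lower shelf is 284 mm long (x = +-142 mm) and 150 mm wide (y = +-75 mm) and so sticks out 74 mm beyond the upper one at both ends.
- rack_upper (a point): Middle of the top face of the rack's upper shelf, 81 mm above the stand (its underside is at 66 mm); axes as the rack. It covers x = +-68 mm, y = +-75 mm. Two small casts lie on it, their tops at 97 mm, within 40 mm of its middle in x.
- small_cast_a: Small plaster rim cast, loose, about 108 x 35 x 16 mm, on the rack's upper shelf, its length across the rack. Origin at the middle of its underside.
- small_cast_b: The other small plaster cast on the upper shelf, of the same size.

How it is judged:
On the way, in this order (a step that is already met when the one before it is completed fails the run):
1. the cast is lifted clear of the mould (z of cast_mid in the frame of mould above 0.053 m), for 0.1 s.
2. the cast is set down outside the mould and let go (contact force between the fingers and cast below 0.05 N and linear speed of cast below 0.02 m/s and horizontal distance between cast_mid and mould_top above 0.06 m), for 0.2 s.
3. the cast is taken again by one of its ends (contact force between the fingers and cast above 0.5 N and (horizontal distance between the grasp point and cast_end_a below 0.045 m or horizontal distance between the grasp point and cast_end_b below 0.045 m)), for 0.1 s.
At the end, for the whole second after the job is handed in: The cast lies at rest on the rack's lower shelf: its middle at the height it has when lying there (within 6 mm), level within 0.1 rad with its flat back up, no end jutting more than 5 mm past the shelf's ends and no side past its long edges (z of cast_mid in the frame of rack between 0.028 and 0.04 m and x of cast_end_a in the frame of rack between -0.124 and 0.124 m and y of cast_end_a in the frame of rack between -0.055 and 0.055 m and x of cast_end_b in the frame of rack between -0.124 and 0.124 m and y of cast_end_b in the frame of rack between -0.055 and 0.055 m and y of cast_mid in the frame of rack between -0.055 and 0.055 m and angle between cast_mid's own z axis and vertical below 0.1 rad and linear speed of cast below 0.02 m/s); the robot touches nothing.
It fails at once if a small cast on the upper shelf is pushed more than 20 mm (distance of any of small_cast_a, small_cast_b from where it was at the start of the episode above 0.02 m).
It also fails if it takes over 64 s, if anything falls off the work surface, if the arm or the gripper's body presses on something with over 40 N, if the wrist force passes 120 N, or if a joint passes its speed limit or range.

## Working session

There is one attempt and no reset: what is moved stays moved. The work goes in short steps, Python scripts to look and compute and a tool call to move; the robot and the scene stay as the last step left them, time stands still between calls to the robot, and variables do not carry over. Pictures are saved under pics/ and viewed, about 8 in all and at most 12, crops included, and the job is handed in when it is done.

Besides the shell and the picture viewer there is one more tool, called in YAML: its name, and indented under it one key for each argument. drive_tool: Moves the arm, as the interface text tells. Its arguments: {"type":"object","properties":{"increments":{"type":"array","items":{"type":"object","properties":{"tx":{"type":"number"},"ty":{"type":"number"},"tz":{"type":"number"},"wx":{"type":"number"},"wy":{"type":"number"},"wz":{"type":"number"}}}},"hand":{"type":"number"},"newtons":{"type":"number"}},"required":["increments"]}

```bash
mkdir -p pics; cat > h.py <<'E'
import numpy as np, cv2
from bench import readout, cams, order
from scipy.spatial.transform import Rotation as R
def rot(f):
    r=np.array(f["rotation"],float)
    return r if r.shape==(3,3) else R.from_quat(np.r_[r.ravel()[1:],r.ravel()[0]]).as_matrix()
def pts(f,mask=None):
    z=f["z_map"]; v,u=np.nonzero((z>0)&(mask if mask is not None else True))
    n=cv2.undistortPoints(np.stack([u,v],1).astype(np.float64)[:,None],np.array(f["mtx"]),np.array(f["D"],float))[:,0]
    d=z[v,u]; c=np.stack([n[:,0]*d,-n[:,1]*d,-d],1)
    return c@rot(f).T+np.array(f["xyz"]),u,v
def save(f,n): cv2.imwrite(f"pics/{n}.png",f["img"][:,:,::-1])
def st():
    s=readout.get_state(); print({k:np.round(s[k],4).tolist() for k in ("t","q","eef_pos","tcp_rot","wrist_force","finger_gap")}); return s
E
python3 - <<'E'
from h import *
st()
for c in ("top","side"):
    f=cams.grab_frame(c); save(f,c+"0"); print(c,f["xyz"],f["rotation"])
    for q in ("mould","cast","rack","small_cast_a","stand"):
        for m in cams.masks_of(f,q)[:3]:
            P,u,v=pts(f,m["mask"]); 
            if len(P): print(q,round(m["p"],2),np.round(m["xy"]),len(P),np.round(np.median(P,0),3),np.round(np.percentile(P,[1,99],axis=0),3).tolist())
E
```

```text
{'t': 0.0, 'q': [1.3016, 0.3536, 1.6341, 0.0, 1.1552, -0.0024], 'eef_pos': [0.1647, 0.6027, 0.404], 'tcp_rot': [-0.0001, 0.133, 0.9911, -0.0007], 'wrist_force': [0.0616, 0.552, -0.1225], 'finger_gap': 0.0849}
top [ 0.27385192 -0.00566105  1.19038169] [-0.6936668  -0.07626185  0.08049366  0.7117101 ]
mould 0.87 [208. 223.] 3657 [0.468 0.309 0.086] [[0.408, 0.194, 0.05], [0.566, 0.422, 0.092]]
cast 0.68 [206. 216.] 829 [0.486 0.307 0.086] [[0.464, 0.222, 0.068], [0.512, 0.393, 0.091]]
rack 0.7 [411. 210.] 4276 [ 0.487 -0.272  0.075] [[0.418, -0.445, 0.05], [0.568, -0.168, 0.136]]
small_cast_a 0.6 [419. 201.] 376 [ 0.496 -0.284  0.148] [[0.446, -0.3, 0.137], [0.546, -0.269, 0.152]]
small_cast_a 0.57 [431. 202.] 369 [ 0.495 -0.32   0.147] [[0.445, -0.337, 0.137], [0.544, -0.305, 0.152]]
stand 0.8 [307. 224.] 20265 [0.455 0.025 0.051] [[0.337, -0.446, 0.044], [0.626, 0.455, 0.058]]
side [0.37767081 0.8366074  0.52674134] [-0.06959122 -0.04614984  0.5352422   0.84056115]
mould 0.78 [314. 328.] 8579 [0.471 0.364 0.086] [[0.409, 0.196, 0.05], [0.556, 0.422, 0.089]]
cast 0.71 [305. 310.] 1487 [0.488 0.325 0.086] [[0.466, 0.223, 0.082], [0.512, 0.395, 0.088]]
rack 0.57 [344. 185.] 2200 [ 0.495 -0.244  0.073] [[0.42, -0.416, 0.05], [0.576, -0.163, 0.133]]
small_cast_a 0.59 [343. 161.] 281 [ 0.498 -0.277  0.144] [[0.447, -0.314, 0.132], [0.553, -0.266, 0.149]]
small_cast_a 0.36 [309. 313.] 1477 [0.487 0.324 0.086] [[0.466, 0.224, 0.081], [0.51, 0.394, 0.088]]
stand 0.63 [355. 303.] 21649 [0.473 0.259 0.05 ] [[0.338, -0.395, 0.024], [0.626, 0.46, 0.055]]
```

```bash
python3 - <<'E'
from h import *
a=cv2.imread("pics/top0.png"); b=cv2.imread("pics/side0.png")
cv2.imwrite("pics/c0.png",np.vstack([cv2.resize(a[130:290,130:500],None,fx=2,fy=2),cv2.resize(b[100:400,120:560],(740,504//2*1))]))
f=cams.grab_frame("top")
def rect(P,n):
    r=cv2.minAreaRect((P[:,:2]*1000).astype(np.float32)); print(n,len(P),np.round(r[0],1),np.round(r[1],1),round(r[2],2))
A,u,v=pts(f)
box=lambda x0,x1,y0,y1,z0,z1:(A[:,0]>x0)&(A[:,0]<x1)&(A[:,1]>y0)&(A[:,1]<y1)&(A[:,2]>z0)&(A[:,2]<z1)
P=A[box(.38,.6,.16,.46,.08,.095)]; rect(P,"mould")
P=A[box(.38,.6,-.46,-.14,.064,.08)]; rect(P,"lower")
P=A[box(.38,.6,-.46,-.14,.125,.16)]; rect(P,"upper")
m=cams.masks_of(f,"cast")[0]["mask"]; P,_,_=pts(f,m); P=P[P[:,2]>.08]; rect(P,"cast")
# heights map in gap region
P=A[box(.3,.65,-.15,.2,.055,.2)]; rect(P,"clutter"); print(np.round(P[::8],3).tolist()[:40])
print(np.median(A[box(.4,.55,-.1,.1,.03,.07)][:,2]))
E
```

```text
mould 3795 [482.4 307.7] [229.8 149. ] 89.9
lower 2465 [ 494.8 -307.4] [285. 151.] 87.28
upper 2516 [ 495.1 -307. ] [137.4 150.5] 87.22
cast 757 [486.3 309.1] [180.9  45. ] 89.7
clutter 1177 [480.5  26. ] [348.9 288.2] 89.57
[[0.621, -0.078, 0.063], [0.617, -0.066, 0.067], [0.617, -0.09, 0.064], [0.615, -0.048, 0.064], [0.614, -0.072, 0.065], [0.616, -0.135, 0.055], [0.612, -0.051, 0.064], [0.611, -0.074, 0.065], [0.612, -0.024, 0.055], [0.608, -0.051, 0.067], [0.607, -0.074, 0.067], [0.613, 0.143, 0.056], [0.608, -0.03, 0.059], [0.605, -0.053, 0.065], [0.603, -0.077, 0.07], [0.606, 0.027, 0.06], [0.603, 0.003, 0.067], [0.603, -0.021, 0.065], [0.602, -0.044, 0.066], [0.602, -0.068, 0.065], [0.602, -0.092, 0.062], [0.602, 0.045, 0.065], [0.602, 0.021, 0.063], [0.602, -0.003, 0.06], [0.6, -0.027, 0.063], [0.599, -0.05, 0.066], [0.598, -0.074, 0.067], [0.605, 0.191, 0.055], [0.599, 0.059, 0.063], [0.6, 0.036, 0.06], [0.599, 0.012, 0.059], [0.598, -0.012, 0.062], [0.598, -0.036, 0.059], [0.596, -0.059, 0.066], [0.595, -0.083, 0.066], [0.598, 0.083, 0.06], [0.597, 0.06, 0.061], [0.595, 0.036, 0.064], [0.597, 0.009, 0.058], [0.595, -0.059, 0.059]]
0.050741145384580744
```

View pics/c0.png

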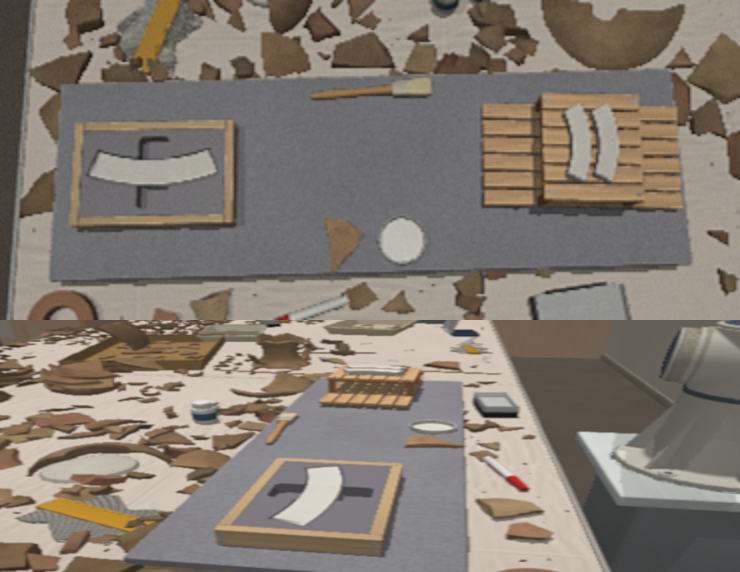

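Pictures (1 viewed): in the top view the mould is at the left (crop 155,172), with the cast's convex side towards the robot. The rack is at the right (580,155), and the middle of the stand is free apart from the brush, sherd and dish. Next I turn the tool and set the gap for the notches.

drive_tool:
  increments:
    - {"wz": 8.3}
    - {"wz": 8.3}
    - {"wz": 8.3}
    - {"wz": 8.3}
    - {"wz": 8.3}
    - {"wz": 8.3}
    - {"wz": 8.3}
    - {"wz": 8.3}
    - {"wz": 8.3}
    - {}
  hand: -0.41
  newtons: 60

```text
invalid input
```

drive_tool:
  increments:
    - {"tx": 0, "ty": 0, "tz": 0, "wx": 0, "wy": 0, "wz": 8.3}
    - {"tx": 0, "ty": 0, "tz": 0, "wx": 0, "wy": 0, "wz": 8.3}
    - {"tx": 0, "ty": 0, "tz": 0, "wx": 0, "wy": 0, "wz": 8.3}
    - {"tx": 0, "ty": 0, "tz": 0, "wx": 0, "wy": 0, "wz": 8.3}
    - {"tx": 0, "ty": 0, "tz": 0, "wx": 0, "wy": 0, "wz": 8.3}
    - {"tx": 0, "ty": 0, "tz": 0, "wx": 0, "wy": 0, "wz": 8.3}
    - {"tx": 0, "ty": 0, "tz": 0, "wx": 0, "wy": 0, "wz": 8.3}
    - {"tx": 0, "ty": 0, "tz": 0, "wx": 0, "wy": 0, "wz": 8.3}
    - {"tx": 0, "ty": 0, "tz": 0, "wx": 0, "wy": 0, "wz": 8.3}
  hand: -0.41
  newtons: 60

```text
t: 1.6
eef_pos: [0.1648, 0.6029, 0.4049]
tcp_rot: [-0.0, 0.722, 0.692, 0.0]
wrist_force: [-0.4, -0.1, 0.1]
finger_gap: 0.0605
```

drive_tool:
  increments:
    - {"tx": 0, "ty": 0, "tz": 0, "wx": 0, "wy": 0, "wz": -2.4}
    - {"tx": -30, "ty": 30, "tz": 0, "wx": 0, "wy": 0, "wz": 0}
    - {"tx": -30, "ty": 30, "tz": 0, "wx": 0, "wy": 0, "wz": 0}
    - {"tx": -30, "ty": 30, "tz": 0, "wx": 0, "wy": 0, "wz": 0}
    - {"tx": -30, "ty": 30, "tz": 0, "wx": 0, "wy": 0, "wz": 0}
    - {"tx": -30, "ty": 30, "tz": 0, "wx": 0, "wy": 0, "wz": 0}
    - {"tx": -30, "ty": 30, "tz": 0, "wx": 0, "wy": 0, "wz": 0}
    - {"tx": -30, "ty": 30, "tz": 0, "wx": 0, "wy": 0, "wz": 0}
    - {"tx": -30, "ty": 30, "tz": 0, "wx": 0, "wy": 0, "wz": 0}
    - {"tx": -20, "ty": 25, "tz": 0, "wx": 0, "wy": 0, "wz": 0}
    - {"tx": 0, "ty": 0, "tz": 0, "wx": 0, "wy": 0, "wz": 0}

```text
t: 2.7
eef_pos: [0.4369, 0.3329, 0.4055]
tcp_rot: [-0.0, 0.708, 0.706, 0.003]
wrist_force: [-1.1, 0.5, -0.9]
finger_gap: 0.0603
```

drive_tool:
  increments:
    - {"tx": -13, "ty": 23, "tz": 30, "wx": 0, "wy": 0, "wz": 0}
    - {"tx": -12, "ty": 22, "tz": 30, "wx": 0, "wy": 0, "wz": 0}
    - {"tx": 0, "ty": 0, "tz": 30, "wx": 0, "wy": 0, "wz": 0}
    - {"tx": 0, "ty": 0, "tz": 15, "wx": 0, "wy": 0, "wz": 0}
    - {"tx": 0, "ty": 0, "tz": 0, "wx": 0, "wy": 0, "wz": 0}
    - {"tx": 0, "ty": 0, "tz": 0, "wx": 0, "wy": 0, "wz": 0}

```text
t: 3.3
eef_pos: [0.4834, 0.3095, 0.2991]
tcp_rot: [-0.001, 0.708, 0.706, 0.005]
wrist_force: [0.1, -0.1, 0.8]
finger_gap: 0.06
```

```bash
python3 - <<'E'
from h import *
s=st(); q=np.array(s["tcp_rot"]); print(np.round(R.from_quat(np.r_[q[1:],q[0]]).as_matrix(),3).tolist())
f=cams.grab_frame("side"); save(f,"side1"); b=f["img"][:,:,::-1]
g=cams.grab_frame("top")
cv2.imwrite("pics/c1.png",np.hstack([cv2.resize(b[200:400,200:440],None,fx=2,fy=2),cv2.resize(g["img"][160:290,130:290,::-1],(320,260)).repeat(1,0)[:260].tolist() and cv2.copyMakeBorder(cv2.resize(g["img"][160:290,130:290,::-1],(320,260)),0,140,0,0,cv2.BORDER_CONSTANT)]))
E
```

```text
{'t': 3.3, 'q': [0.5658, 0.3948, 1.838, 0.005, 0.8996, 0.5666], 'eef_pos': [0.4834, 0.3095, 0.2991], 'tcp_rot': [-0.0009, 0.7085, 0.7057, 0.0049], 'wrist_force': [0.1458, -0.0651, 0.7818], 'finger_gap': 0.06}
[[0.004, 1.0, 0.006], [1.0, -0.004, 0.008], [0.008, 0.006, -1.0]]
```

View pics/c1.png

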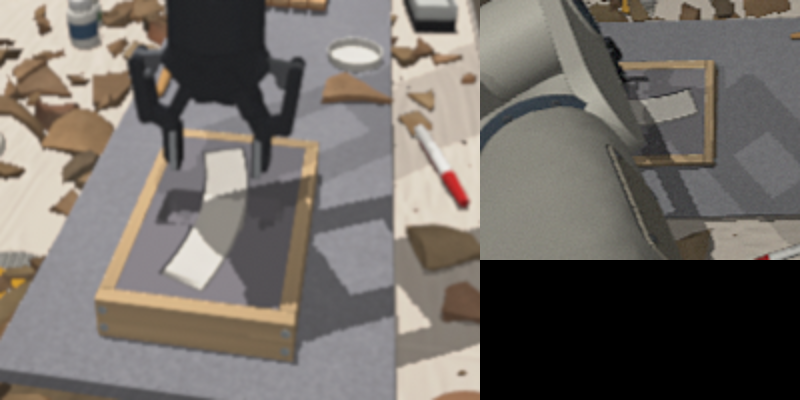

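The view shows the fingers (crop 172,150 and 262,150) straddling the cast above the two notches. I trim the tilt and position, then go down.

drive_tool:
  increments:
    - {"tx": -1.5, "ty": -1.5, "tz": 0, "wx": 0.35, "wy": -0.46, "wz": 0}
    - {"tx": 0, "ty": 0, "tz": 0, "wx": 0, "wy": 0, "wz": 0}
    - {"tx": 0, "ty": 0, "tz": 15, "wx": 0, "wy": 0, "wz": 0}
    - {"tx": 0, "ty": 0, "tz": 15, "wx": 0, "wy": 0, "wz": 0}
    - {"tx": 0, "ty": 0, "tz": 10, "wx": 0, "wy": 0, "wz": 0}
    - {"tx": 0, "ty": 0, "tz": 0, "wx": 0, "wy": 0, "wz": 0}

```text
t: 4.0
eef_pos: [0.4822, 0.3093, 0.2604]
tcp_rot: [0.001, 0.708, 0.706, 0.003]
wrist_force: [-0.2, -0.4, -0.1]
finger_gap: 0.06
```

drive_tool:
  increments:
    - {"tx": -1, "ty": 0, "tz": 8, "wx": 0, "wy": 0, "wz": 0}
    - {"tx": 0, "ty": 0, "tz": 8, "wx": 0, "wy": 0, "wz": 0}
    - {"tx": 0, "ty": 0, "tz": 5, "wx": 0, "wy": 0, "wz": 0}
    - {"tx": 0, "ty": 0, "tz": 2, "wx": 0, "wy": 0, "wz": 0}
    - {"tx": 0, "ty": 0, "tz": 0, "wx": 0, "wy": 0, "wz": 0}

```text
t: 4.5
eef_pos: [0.4825, 0.3083, 0.2352]
tcp_rot: [0.001, 0.708, 0.706, 0.003]
wrist_force: [0.7, 0.2, -0.3]
finger_gap: 0.0603
```

drive_tool:
  increments:
    - {"tx": 0, "ty": 0, "tz": -2, "wx": 0, "wy": 0, "wz": 0}
    - {"tx": 0, "ty": 0, "tz": 0, "wx": 0, "wy": 0, "wz": 0}
    - {"tx": 0, "ty": 0, "tz": 0, "wx": 0, "wy": 0, "wz": 0}
    - {"tx": 0, "ty": 0, "tz": 0, "wx": 0, "wy": 0, "wz": 0}
    - {"tx": 0, "ty": 0, "tz": 0, "wx": 0, "wy": 0, "wz": 0}
    - {"tx": 0, "ty": 0, "tz": 0, "wx": 0, "wy": 0, "wz": 0}
    - {"tx": 0, "ty": 0, "tz": 0, "wx": 0, "wy": 0, "wz": 0}
  hand: 1
  newtons: 60

```text
t: 5.2
eef_pos: [0.4826, 0.3083, 0.2385]
tcp_rot: [0.001, 0.708, 0.706, 0.004]
wrist_force: [1.1, -0.0, -1.4]
finger_gap: 0.0351
```

drive_tool:
  increments:
    - {"tx": 0, "ty": 0, "tz": -10, "wx": 0, "wy": 0, "wz": 0}
    - {"tx": 0, "ty": 0, "tz": -15, "wx": 0, "wy": 0, "wz": 0}
    - {"tx": 0, "ty": 0, "tz": -20, "wx": 0, "wy": 0, "wz": 0}
    - {"tx": 0, "ty": 0, "tz": -20, "wx": 0, "wy": 0, "wz": 0}
    - {"tx": 0, "ty": 0, "tz": -15, "wx": 0, "wy": 0, "wz": 0}
    - {"tx": 0, "ty": 0, "tz": 0, "wx": 0, "wy": 0, "wz": 0}
    - {"tx": 0, "ty": 0, "tz": 0, "wx": 0, "wy": 0, "wz": 0}

```text
t: 5.9
eef_pos: [0.4821, 0.3081, 0.3243]
tcp_rot: [0.001, 0.708, 0.706, 0.004]
wrist_force: [-0.7, 0.4, -1.3]
finger_gap: 0.0347
```

```bash
python3 - <<'E'
from h import *
s=st()
f=cams.grab_frame("side"); save(f,"side2"); b=f["img"][:,:,::-1]
for m in cams.masks_of(f,"cast")[:2]:
    P,u,v=pts(f,m["mask"]); print(m["p"],m["xy"],np.round(np.percentile(P,[2,50,98],axis=0),3).tolist())
cv2.imwrite("pics/c2.png",cv2.resize(b[150:400,180:440],None,fx=2,fy=2))
E
```

```text
{'t': 5.9, 'q': [0.5659, 0.3597, 1.8239, 0.0004, 0.9494, 0.5685], 'eef_pos': [0.4821, 0.3081, 0.3243], 'tcp_rot': [0.0008, 0.7081, 0.7061, 0.0042], 'wrist_force': [-0.7372, 0.3906, -1.3357], 'finger_gap': 0.0347}
0.66 [300.9, 278.5] [[0.468, 0.234, 0.151], [0.489, 0.349, 0.172], [0.514, 0.396, 0.174]]
0.24 [344.9, 153.0] [[0.447, -0.803, 0.001], [0.488, -0.317, 0.148], [0.556, -0.293, 0.149]]
```

View pics/c2.png

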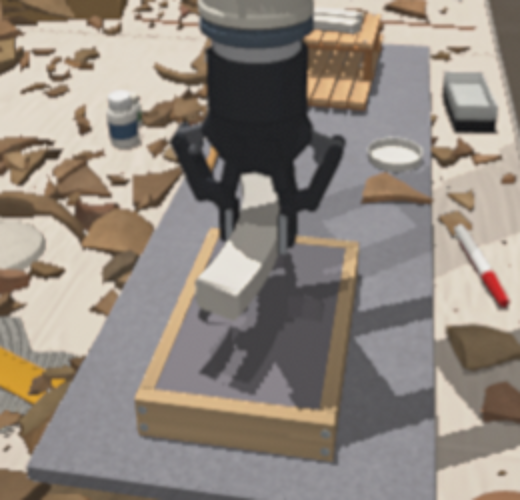

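Lifted level: the cast hangs at crop (240,250) above the empty cavity. Now I carry it to the free area.

drive_tool:
  increments:
    - {"tx": -20, "ty": 0, "tz": 0, "wx": 0, "wy": 0, "wz": 0}
    - {"tx": -35, "ty": 0, "tz": 0, "wx": 0, "wy": 0, "wz": 0}
    - {"tx": -40, "ty": 0, "tz": 0, "wx": 0, "wy": 0, "wz": 0}
    - {"tx": -40, "ty": 0, "tz": 0, "wx": 0, "wy": 0, "wz": 0}
    - {"tx": -40, "ty": 0, "tz": 0, "wx": 0, "wy": 0, "wz": 0}
    - {"tx": -40, "ty": 0, "tz": 0, "wx": 0, "wy": 0, "wz": 0}
    - {"tx": -35, "ty": 0, "tz": 0, "wx": 0, "wy": 0, "wz": 0}
    - {"tx": -20, "ty": 0, "tz": 0, "wx": 0, "wy": 0, "wz": 0}
    - {"tx": 0, "ty": 0, "tz": 30, "wx": 0, "wy": 0, "wz": 0}
    - {"tx": 0, "ty": 0, "tz": 30, "wx": 0, "wy": 0, "wz": 0}
    - {"tx": 0, "ty": 0, "tz": 15, "wx": 0, "wy": 0, "wz": 0}
    - {"tx": 0, "ty": 0, "tz": 0, "wx": 0, "wy": 0, "wz": 0}
    - {"tx": 0, "ty": 0, "tz": 0, "wx": 0, "wy": 0, "wz": 0}

```text
t: 7.3
eef_pos: [0.4781, 0.0274, 0.236]
tcp_rot: [-0.003, 0.708, 0.706, -0.002]
wrist_force: [-0.6, 0.8, -0.7]
finger_gap: 0.0353
```

drive_tool:
  increments:
    - {"tx": 0, "ty": 0, "tz": 4, "wx": 0, "wy": 0, "wz": 0}
    - {"tx": 0, "ty": 0, "tz": 3, "wx": 0, "wy": 0, "wz": 0}
    - {"tx": 0, "ty": 0, "tz": 1.5, "wx": 0, "wy": 0, "wz": 0}
    - {"tx": 0, "ty": 0, "tz": 0, "wx": 0, "wy": 0, "wz": 0}
    - {"tx": 0, "ty": 0, "tz": 0, "wx": 0, "wy": 0, "wz": 0}

```text
t: 7.8
eef_pos: [0.479, 0.0279, 0.229]
tcp_rot: [-0.002, 0.708, 0.707, -0.0]
wrist_force: [0.1, 0.7, -2.2]
finger_gap: 0.0348
```

drive_tool:
  increments:
    - {"tx": 0, "ty": 0, "tz": 1.5, "wx": 0, "wy": 0, "wz": 0}
    - {"tx": 0, "ty": 0, "tz": 1, "wx": 0, "wy": 0, "wz": 0}
    - {"tx": 0, "ty": 0, "tz": 0, "wx": 0, "wy": 0, "wz": 0}

```text
t: 8.1
eef_pos: [0.4792, 0.028, 0.2268]
tcp_rot: [-0.001, 0.708, 0.707, 0.0]
wrist_force: [0.2, 0.4, -0.9]
finger_gap: 0.0349
```

drive_tool:
  increments:
    - {"tx": 0, "ty": 0, "tz": 1, "wx": 0, "wy": 0, "wz": 0}
    - {"tx": 0, "ty": 0, "tz": 0, "wx": 0, "wy": 0, "wz": 0}

```text
t: 8.3
eef_pos: [0.4793, 0.028, 0.2261]
tcp_rot: [-0.001, 0.708, 0.707, 0.0]
wrist_force: [-0.2, 0.2, 0.5]
finger_gap: 0.035
```

drive_tool:
  increments:
    - {"tx": 0, "ty": 0, "tz": 0, "wx": 0, "wy": 0, "wz": 0}
    - {"tx": 0, "ty": 0, "tz": 0, "wx": 0, "wy": 0, "wz": 0}
    - {"tx": 0, "ty": 0, "tz": 0, "wx": 0, "wy": 0, "wz": 0}
    - {"tx": 0, "ty": 0, "tz": 0, "wx": 0, "wy": 0, "wz": 0}
    - {"tx": 0, "ty": 0, "tz": 0, "wx": 0, "wy": 0, "wz": 0}
    - {"tx": 0, "ty": 0, "tz": -30, "wx": 0, "wy": 0, "wz": 0}
    - {"tx": 0, "ty": 0, "tz": -30, "wx": 0, "wy": 0, "wz": 0}
    - {"tx": 0, "ty": 0, "tz": 0, "wx": 0, "wy": 0, "wz": 0}
    - {"tx": 0, "ty": 0, "tz": 0, "wx": 0, "wy": 0, "wz": 0}
  hand: -0.6

```text
t: 9.2
eef_pos: [0.4792, 0.0278, 0.2871]
tcp_rot: [-0.002, 0.708, 0.707, -0.0]
wrist_force: [-0.1, 0.3, 0.8]
finger_gap: 0.0685
```

```bash
python3 - <<'E'
from h import *
s=st()
for c in ("side","top"):
    f=cams.grab_frame(c); save(f,c+"3")
    for m in cams.masks_of(f,"cast")[:2]:
        P,u,v=pts(f,m["mask"]); P=P[(P[:,2]>.066)&(P[:,2]<.082)]; 
        if len(P)<50: continue
        print(c,m["p"],m["xy"],len(P),cv2.minAreaRect((P[:,:2]*1000).astype(np.float32)),np.round(np.percentile(P,[1,50,99],axis=0),3).tolist())
E
```

```text
{'t': 9.2, 'q': [0.0541, 0.2886, 2.04, 0.0031, 0.8158, 0.0532], 'eef_pos': [0.4792, 0.0278, 0.2871], 'tcp_rot': [-0.0018, 0.7075, 0.7067, -0.0003], 'wrist_force': [-0.1133, 0.3364, 0.8446], 'finger_gap': 0.0685}
side 0.96 [328.6, 239.9] 645 ((486.59808349609375, 27.138656616210938), (182.2150421142578, 47.768165588378906), 89.712158203125) [[0.464, -0.059, 0.067], [0.485, 0.048, 0.074], [0.509, 0.116, 0.076]]
```

drive_tool:
  increments:
    - {"tx": 34, "ty": 6, "tz": 0, "wx": 0, "wy": 0, "wz": 0}
    - {"tx": 34, "ty": 5, "tz": 0, "wx": 0, "wy": 0, "wz": 0}
    - {"tx": 0, "ty": 0, "tz": 0, "wx": 0, "wy": 0, "wz": 0}
    - {"tx": 0, "ty": 0, "tz": 0, "wx": 0, "wy": 0, "wz": 7.9}
    - {"tx": 0, "ty": 0, "tz": 0, "wx": 0, "wy": 0, "wz": 7.9}
    - {"tx": 0, "ty": 0, "tz": 0, "wx": 0, "wy": 0, "wz": 0}
    - {"tx": 0, "ty": 0, "tz": 0, "wx": 0, "wy": 0, "wz": 0}

```text
t: 10.1
eef_pos: [0.4887, 0.0969, 0.2804]
tcp_rot: [-0.004, 0.799, 0.601, -0.006]
wrist_force: [0.1, -0.0, -0.2]
finger_gap: 0.0682
```

```bash
python3 - <<'E'
from h import *
s=st(); q=np.array(s["tcp_rot"]); M=R.from_quat(np.r_[q[1:],q[0]]).as_matrix(); print(np.round(M,3).tolist())
g=np.array(s["eef_pos"])+.155*M[:,2]; t=np.array([.4906,.096,.075]); print("grasp",g,"delta tool mm",M.T@(t-g)*1000,"tooly deg",np.degrees(np.arctan2(M[1,1],M[0,1])))
E
```

```text
{'t': 10.1, 'q': [0.192, 0.3263, 2.0029, 0.0033, 0.827, 0.4718], 'eef_pos': [0.4887, 0.0969, 0.2804], 'tcp_rot': [-0.0043, 0.7995, 0.6007, -0.006], 'wrist_force': [0.1136, -0.039, -0.2308], 'finger_gap': 0.0682}
[[0.278, 0.96, -0.015], [0.96, -0.278, -0.0], [-0.004, -0.014, -1.0]]
grasp [0.48638775 0.09686815 0.12543094] delta tool mm [ 0.56534548  4.99979261 50.36327058] tooly deg -16.163819712843658
```

drive_tool:
  increments:
    - {"tx": 0.5, "ty": 2.8, "tz": 0, "wx": -0.82, "wy": 0.2, "wz": 0}
    - {"tx": 0, "ty": 0, "tz": 0, "wx": 0, "wy": 0, "wz": 0}
    - {"tx": 0, "ty": 0, "tz": 15, "wx": 0, "wy": 0, "wz": 0}
    - {"tx": 0, "ty": 0, "tz": 15, "wx": 0, "wy": 0, "wz": 0}
    - {"tx": 0, "ty": 0, "tz": 10, "wx": 0, "wy": 0, "wz": 0}
    - {"tx": 0, "ty": 0, "tz": 6, "wx": 0, "wy": 0, "wz": 0}
    - {"tx": 0, "ty": 0, "tz": 0, "wx": 0, "wy": 0, "wz": 0}
    - {"tx": 0, "ty": 0, "tz": 0, "wx": 0, "wy": 0, "wz": 0}

```text
t: 10.9
eef_pos: [0.4923, 0.0955, 0.2329]
tcp_rot: [0.001, 0.796, 0.605, 0.001]
wrist_force: [-0.1, 0.7, 1.0]
finger_gap: 0.0682
```

```bash
cat >> h.py <<'E'
def gp(t,yaw=None):
    s=st(); q=np.array(s["tcp_rot"]); M=R.from_quat(np.r_[q[1:],q[0]]).as_matrix(); g=np.array(s["eef_pos"])+.155*M[:,2]
    print("grasp",g.round(4),"z axis",M[:,2].round(4),"delta tool mm",(M.T@(np.array(t)-g)*1000).round(1),"tooly deg",np.degrees(np.arctan2(M[1,1],M[0,1])).round(2))
    return M
E
python3 - <<'E'
from h import *
gp([.4906,.096,.074])
f=cams.grab_frame("side"); b=f["img"][:,:,::-1]; cv2.imwrite("pics/c3.png",cv2.resize(b[120:320,230:460],None,fx=2.5,fy=2.5))
E
```

```text
{'t': 10.9, 'q': [0.189, 0.406, 2.0282, -0.0024, 0.7052, 0.4627], 'eef_pos': [0.4923, 0.0955, 0.2329], 'tcp_rot': [0.0012, 0.7964, 0.6048, 0.0006], 'wrist_force': [-0.0757, 0.701, 0.9606], 'finger_gap': 0.0682}
grasp [0.4927 0.0953 0.0779] z axis [ 0.0025 -0.0011 -1.    ] delta tool mm [ 0.1 -2.2  3.9] tooly deg -15.57
```

View pics/c3.png

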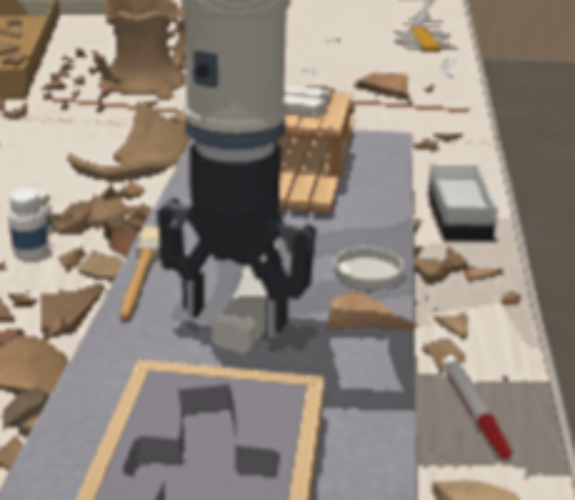

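The fingers straddle the near end of the cast (crop 240,315). I go down a little and grip.

drive_tool:
  increments:
    - {"tx": 0, "ty": -2, "tz": 3.5, "wx": 0, "wy": 0, "wz": 0}
    - {"tx": 0, "ty": 0, "tz": 0, "wx": 0, "wy": 0, "wz": 0}

```text
t: 11.15
eef_pos: [0.4906, 0.0961, 0.23]
tcp_rot: [0.002, 0.796, 0.605, 0.001]
wrist_force: [0.4, -0.9, 0.6]
finger_gap: 0.0682
```

drive_tool:
  increments:
    - {"tx": 0, "ty": 0, "tz": 0, "wx": 0, "wy": 0, "wz": 0}
    - {"tx": 0, "ty": 0, "tz": 0, "wx": 0, "wy": 0, "wz": 0}
    - {"tx": 0, "ty": 0, "tz": 0, "wx": 0, "wy": 0, "wz": 0}
    - {"tx": 0, "ty": 0, "tz": 0, "wx": 0, "wy": 0, "wz": 0}
    - {"tx": 0, "ty": 0, "tz": 0, "wx": 0, "wy": 0, "wz": 0}
    - {"tx": 0, "ty": 0, "tz": 0, "wx": 0, "wy": 0, "wz": 0}
    - {"tx": 0, "ty": 0, "tz": 0, "wx": 0, "wy": 0, "wz": 0}
  hand: 1
  newtons: 90

```text
t: 11.85
eef_pos: [0.4909, 0.0963, 0.2311]
tcp_rot: [0.002, 0.796, 0.605, 0.002]
wrist_force: [0.8, 0.5, -0.2]
finger_gap: 0.0339
```

drive_tool:
  increments:
    - {"tx": 0, "ty": 0, "tz": -10, "wx": 0, "wy": 0, "wz": 0}
    - {"tx": 0, "ty": 0, "tz": -12, "wx": 0, "wy": 0, "wz": 0}
    - {"tx": 0, "ty": 0, "tz": -10, "wx": 0, "wy": 0, "wz": 0}
    - {"tx": 4, "ty": 14, "tz": 0, "wx": 0, "wy": 0, "wz": 1.4}
    - {"tx": 4, "ty": 12, "tz": 0, "wx": 0, "wy": 0, "wz": 1.3}
    - {"tx": 0, "ty": 0, "tz": 0, "wx": 0, "wy": 0, "wz": 0}
    - {"tx": 0, "ty": 0, "tz": 0, "wx": 0, "wy": 0, "wz": 0}

```text
t: 12.55
eef_pos: [0.519, 0.0968, 0.2686]
tcp_rot: [0.002, 0.811, 0.585, 0.003]
wrist_force: [-0.5, -0.3, -1.3]
finger_gap: 0.0343
```

```bash
python3 - <<'E'
from h import *
gp([.5195,.096,.108])
f=cams.grab_frame("side"); save(f,"side4")
m=cams.masks_of(f,"cast")[0]; P,u,v=pts(f,m["mask"])
print(m["p"],m["xy"],len(P))
P=P[(P[:,2]>.08)&(P[:,2]<.13)]
T=P[P[:,2]>.098]   # top face
for a in np.arange(-.12,.16,.02):
    k=(T[:,1]>a)&(T[:,1]<a+.02)
    if k.sum()>5: print(round(a+.01,2),k.sum(),np.round([T[k,0].min(),T[k,0].max(),np.percentile(T[k,2],70)],4))
g=cams.grab_frame("top"); save(g,"top4")
cv2.imwrite("pics/c4.png",np.hstack([cv2.resize(f["img"][100:300,240:440,::-1],(400,400)),cv2.resize(g["img"][150:290,240:440,::-1],(400,280)).copy() if 0 else cv2.copyMakeBorder(cv2.resize(g["img"][150:290,240:440,::-1],(400,280)),0,120,0,0,cv2.BORDER_CONSTANT)]))
E
```

```text
{'t': 12.55, 'q': [0.1819, 0.3786, 1.9554, -0.0018, 0.8006, 0.5038], 'eef_pos': [0.519, 0.0968, 0.2686], 'tcp_rot': [0.0021, 0.8109, 0.5852, 0.0029], 'wrist_force': [-0.4917, -0.3361, -1.3259], 'finger_gap': 0.0343}
grasp [0.5201 0.0968 0.1136] z axis [ 0.0071 -0.     -1.    ] delta tool mm [-0.9 -0.4  5.6] tooly deg -18.37
0.91 [310.7, 233.9] 328
-0.05 7 [0.5065 0.5123 0.1122]
-0.03 12 [0.5013 0.5109 0.112 ]
-0.01 12 [0.4992 0.5063 0.1119]
0.05 15 [0.491  0.5258 0.112 ]
0.07 41 [0.4932 0.5338 0.1122]
0.09 46 [0.5117 0.5381 0.1125]
0.11 134 [0.5091 0.5441 0.1117]
```

View pics/c4.png

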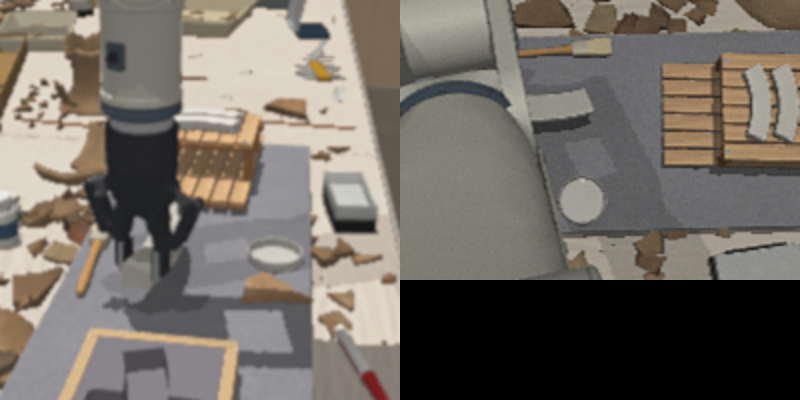

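The cast hangs level, with its top at z 0.112 along its length. In the right half its free end (590,100) faces the rack opening at (665,115). I lower it 5 mm and advance along the rack's axis.

drive_tool:
  increments:
    - {"tx": -0.5, "ty": 0, "tz": 5, "wx": 0.4, "wy": 0, "wz": 0}
    - {"tx": -15, "ty": 4.5, "tz": 0, "wx": 0, "wy": 0, "wz": 0}
    - {"tx": -19, "ty": 5.5, "tz": 0, "wx": 0, "wy": 0, "wz": 0}
    - {"tx": -19, "ty": 5.5, "tz": 0, "wx": 0, "wy": 0, "wz": 0}
    - {"tx": -19, "ty": 5.5, "tz": 0, "wx": 0, "wy": 0, "wz": 0}
    - {"tx": -15, "ty": 4.5, "tz": 0, "wx": 0, "wy": 0, "wz": 0}
    - {"tx": 0, "ty": 0, "tz": 0, "wx": 0, "wy": 0, "wz": 0}
    - {"tx": 0, "ty": 0, "tz": 0, "wx": 0, "wy": 0, "wz": 0}

```text
t: 13.5
eef_pos: [0.512, -0.0012, 0.2603]
tcp_rot: [-0.003, 0.81, 0.586, -0.002]
wrist_force: [-0.5, -0.3, -0.6]
finger_gap: 0.0341
```

```bash
python3 - <<'E'
from h import *
gp([.5057,-.195,.108])
g=cams.grab_frame("top"); save(g,"top5")
for m in cams.masks_of(g,"cast")[:1]:
    P,u,v=pts(g,m["mask"]); print(m["p"],m["xy"],len(P)); T=P[(P[:,2]>.095)&(P[:,2]<.12)]
    for a in np.arange(-.2,.1,.02):
        k=(T[:,1]>a)&(T[:,1]<a+.02)
        if k.sum()>5: print(round(a+.01,2),k.sum(),np.round([T[k,0].min(),T[k,0].max(),np.median(T[k,2])],4))
    print(T[:,1].min())
E
```

```text
{'t': 13.5, 'q': [-0.0057, 0.3745, 1.989, 0.0023, 0.785, 0.3111], 'eef_pos': [0.512, -0.0012, 0.2603], 'tcp_rot': [-0.0027, 0.8103, 0.5861, -0.0023], 'wrist_force': [-0.5415, -0.3283, -0.5999], 'finger_gap': 0.0341}
grasp [ 0.5109 -0.0009  0.1053] z axis [-0.0069  0.0016 -1.    ] delta tool mm [-186.    55.8   -3. ] tooly deg -18.24
0.54 [360.9, 203.6] 248
-0.15 70 [0.4848 0.5217 0.1028]
-0.13 91 [0.4815 0.5191 0.1032]
-0.11 59 [0.4797 0.5166 0.1035]
-0.15644038029484902
```

drive_tool:
  increments:
    - {"tx": -10, "ty": 3, "tz": -2, "wx": -0.2, "wy": 0, "wz": 0.2}
    - {"tx": -18, "ty": 5.4, "tz": 0, "wx": 0, "wy": 0, "wz": 0}
    - {"tx": -20, "ty": 6, "tz": 0, "wx": 0, "wy": 0, "wz": 0}
    - {"tx": -20, "ty": 6, "tz": 0, "wx": 0, "wy": 0, "wz": 0}
    - {"tx": -20, "ty": 6, "tz": 0, "wx": 0, "wy": 0, "wz": 0}
    - {"tx": -12, "ty": 3.6, "tz": 0, "wx": 0, "wy": 0, "wz": 0}
    - {"tx": 0, "ty": 0, "tz": 0, "wx": 0, "wy": 0, "wz": 0}
    - {"tx": 0, "ty": 0, "tz": 0, "wx": 0, "wy": 0, "wz": 0}

```text
t: 14.4
eef_pos: [0.5095, -0.1076, 0.2632]
tcp_rot: [-0.0, 0.809, 0.587, -0.001]
wrist_force: [0.3, -0.1, -1.8]
finger_gap: 0.034
```

```bash
python3 - <<'E'
from h import *
gp([.5057,-.195,.108])
g=cams.grab_frame("top"); save(g,"top6")
for m in cams.masks_of(g,"cast")[:1]:
    P,u,v=pts(g,m["mask"]); print(m["p"],m["xy"],len(P)); T=P[(P[:,2]>.095)&(P[:,2]<.12)]
    for a in np.arange(-.3,.1,.02):
        k=(T[:,1]>a)&(T[:,1]<a+.02)
        if k.sum()>5: print(round(a+.01,2),k.sum(),np.round([T[k,0].min(),T[k,0].max(),np.median(T[k,2])],4))
E
```

```text
{'t': 14.4, 'q': [-0.2109, 0.3798, 1.9706, -0.0006, 0.7927, 0.1045], 'eef_pos': [0.5095, -0.1076, 0.2632], 'tcp_rot': [-0.0004, 0.8093, 0.5875, -0.0006], 'wrist_force': [0.3276, -0.0724, -1.8336], 'finger_gap': 0.034}
grasp [ 0.5093 -0.1076  0.1082] z axis [-1.5e-03 -1.0e-04 -1.0e+00] delta tool mm [-84.2  23.7   0.2] tooly deg -18.05
```

drive_tool:
  increments:
    - {"tx": -10, "ty": 2.8, "tz": 0, "wx": 0, "wy": 0, "wz": 0.4}
    - {"tx": -18, "ty": 5, "tz": 0, "wx": 0, "wy": 0, "wz": 0}
    - {"tx": -20, "ty": 5.6, "tz": 0, "wx": 0, "wy": 0, "wz": 0}
    - {"tx": -18, "ty": 5, "tz": 0, "wx": 0, "wy": 0, "wz": 0}
    - {"tx": -8, "ty": 2.4, "tz": 0, "wx": 0, "wy": 0, "wz": 0}
    - {"tx": 0, "ty": 0, "tz": 0, "wx": 0, "wy": 0, "wz": 0}
    - {"tx": 0, "ty": 0, "tz": 0, "wx": 0, "wy": 0, "wz": 0}

```text
t: 15.2
eef_pos: [0.5064, -0.1848, 0.2631]
tcp_rot: [-0.001, 0.81, 0.587, -0.001]
wrist_force: [-0.3, 0.0, -1.9]
finger_gap: 0.0338
```

```bash
python3 - <<'E'
from h import *
gp([.5057,-.195,.108])
f=cams.grab_frame("side"); g=cams.grab_frame("top"); save(g,"top7"); save(f,"side7")
cv2.imwrite("pics/c7.png",np.hstack([cv2.resize(f["img"][120:240,280:440,::-1],(480,360)),cv2.resize(g["img"][150:270,350:490,::-1],(420//2*2-110,360*310//420)) if 0 else cv2.copyMakeBorder(cv2.resize(g["img"][150:270,350:480,::-1],(312,288)),0,72,0,0,cv2.BORDER_CONSTANT)]))
E
```

```text
{'t': 15.2, 'q': [-0.3527, 0.4031, 1.9315, -0.0006, 0.8089, -0.0351], 'eef_pos': [0.5064, -0.1848, 0.2631], 'tcp_rot': [-0.0007, 0.8099, 0.5866, -0.0007], 'wrist_force': [-0.3052, 0.0125, -1.9498], 'finger_gap': 0.0338}
grasp [ 0.506  -0.1848  0.1081] z axis [-2.e-03  3.e-04 -1.e+00] delta tool mm [-9.8  2.8  0.1] tooly deg -18.17
```

View pics/c7.png

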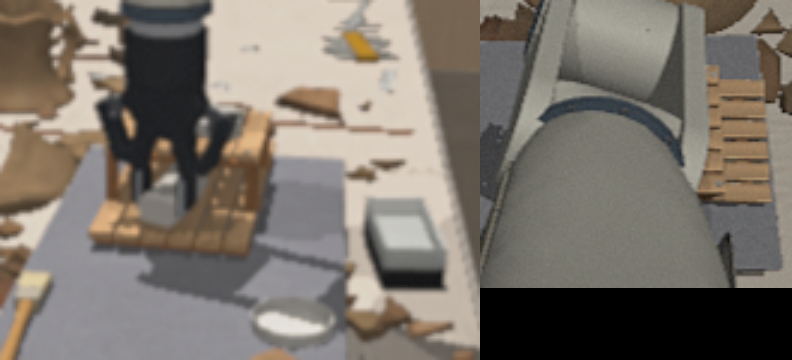

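The cast is between the shelves with its gripped end over the free part (crop 170,200). I go the last 10 mm and lower it.

drive_tool:
  increments:
    - {"tx": -5, "ty": 1.4, "tz": 0, "wx": 0, "wy": 0, "wz": 0}
    - {"tx": -4.5, "ty": 1.2, "tz": 0, "wx": 0, "wy": 0, "wz": 0}
    - {"tx": 0, "ty": 0, "tz": 3, "wx": 0, "wy": 0, "wz": 0}
    - {"tx": 0, "ty": 0, "tz": 3, "wx": 0, "wy": 0, "wz": 0}
    - {"tx": 0, "ty": 0, "tz": 1.5, "wx": 0, "wy": 0, "wz": 0}
    - {"tx": 0, "ty": 0, "tz": 0, "wx": 0, "wy": 0, "wz": 0}
    - {"tx": 0, "ty": 0, "tz": 0, "wx": 0, "wy": 0, "wz": 0}

```text
t: 16.0
eef_pos: [0.5059, -0.1935, 0.2547]
tcp_rot: [-0.001, 0.809, 0.588, -0.001]
wrist_force: [-0.6, 0.5, -2.1]
finger_gap: 0.0339
```

drive_tool:
  increments:
    - {"tx": 0, "ty": 0, "tz": 1, "wx": 0, "wy": 0, "wz": 0}
    - {"tx": 0, "ty": 0, "tz": 1, "wx": 0, "wy": 0, "wz": 0}
    - {"tx": 0, "ty": 0, "tz": 0, "wx": 0, "wy": 0, "wz": 0}

```text
t: 16.3
eef_pos: [0.5061, -0.1935, 0.2532]
tcp_rot: [-0.001, 0.809, 0.588, -0.001]
wrist_force: [0.3, 0.2, -0.3]
finger_gap: 0.034
```

drive_tool:
  increments:
    - {"tx": 0, "ty": 0, "tz": 0, "wx": 0, "wy": 0, "wz": 0}
    - {"tx": 0, "ty": 0, "tz": 0, "wx": 0, "wy": 0, "wz": 0}
    - {"tx": 0, "ty": 0, "tz": 0, "wx": 0, "wy": 0, "wz": 0}
    - {"tx": 0, "ty": 0, "tz": 0, "wx": 0, "wy": 0, "wz": 0}
    - {"tx": 0, "ty": 0, "tz": 0, "wx": 0, "wy": 0, "wz": 0}
    - {"tx": 0, "ty": 0, "tz": -15, "wx": 0, "wy": 0, "wz": 0}
    - {"tx": 0, "ty": 0, "tz": -30, "wx": 0, "wy": 0, "wz": 0}
    - {"tx": 0, "ty": 0, "tz": -30, "wx": 0, "wy": 0, "wz": 0}
    - {"tx": 0, "ty": 0, "tz": -30, "wx": 0, "wy": 0, "wz": 0}
    - {"tx": 30, "ty": -9, "tz": -20, "wx": 0, "wy": 0, "wz": 0}
    - {"tx": 40, "ty": -12, "tz": 0, "wx": 0, "wy": 0, "wz": 0}
    - {"tx": 40, "ty": -12, "tz": 0, "wx": 0, "wy": 0, "wz": 0}
    - {"tx": 40, "ty": -12, "tz": 0, "wx": 0, "wy": 0, "wz": 0}
    - {"tx": 40, "ty": -12, "tz": 0, "wx": 0, "wy": 0, "wz": 0}
    - {"tx": 40, "ty": -12, "tz": 0, "wx": 0, "wy": 0, "wz": 0}
    - {"tx": 40, "ty": -12, "tz": 0, "wx": 0, "wy": 0, "wz": 0}
    - {"tx": 0, "ty": 0, "tz": 0, "wx": 0, "wy": 0, "wz": 0}
  hand: -0.6

```text
t: 18.0
eef_pos: [0.5135, 0.0973, 0.3848]
tcp_rot: [0.0, 0.81, 0.586, 0.002]
wrist_force: [-0.5, -0.2, -0.2]
finger_gap: 0.0688
```

```bash
python3 - <<'E'
from h import *
st()
f=cams.grab_frame("side"); g=cams.grab_frame("top"); save(g,"top8"); save(f,"side8")
o=np.array([.4948,-.3072]); B=np.array([[.0475,.9989],[-.9989,.0475]])
for n,h in (("side",f),("top",g)):
    P,u,v=pts(h); r=(P[:,:2]-o)@B.T
    k=(P[:,2]>.088)&(P[:,2]<.104)&(abs(r[:,0])<.16)&(abs(r[:,1])<.055)&(r[:,0]>.075)
    if k.sum(): print(n,k.sum(),"rack xy 1/99%",np.round(np.percentile(r[k],[1,99],axis=0),3).tolist(),"z",np.median(P[k,2]))
    for m in cams.masks_of(h,"cast")[:2]: print(n,m["p"],m["xy"])
for m in cams.masks_of(g,"small_cast_a")[:2]:
    P,_,_=pts(g,m["mask"]); print(m["p"],np.median(P,0))
cv2.imwrite("pics/c8.png",np.hstack([cv2.resize(f["img"][120:240,280:440,::-1],(480,360)),cv2.copyMakeBorder(cv2.resize(g["img"][150:270,350:480,::-1],(312,288)),0,72,0,0,cv2.BORDER_CONSTANT)]))
E
```

```text
{'t': 18.0, 'q': [0.1842, 0.2149, 1.8723, 0.0009, 1.0513, 0.5027], 'eef_pos': [0.5135, 0.0973, 0.3848], 'tcp_rot': [0.0003, 0.8104, 0.5859, 0.0016], 'wrist_force': [-0.5125, -0.2013, -0.187], 'finger_gap': 0.0688}
side 116 rack xy 1/99% [[0.076, -0.02], [0.136, 0.018]] z 0.09664364051344654
side 0.69 [336.9, 187.3]
top 262 rack xy 1/99% [[0.077, -0.024], [0.134, 0.02]] z 0.09653056084700928
top 0.67 [388.5, 204.1]
top 0.42 [427.0, 208.2]
0.91 [ 0.49537564 -0.32066893  0.14720847]
0.58 [ 0.49595541 -0.28469203  0.14748098]
```

View pics/c8.png

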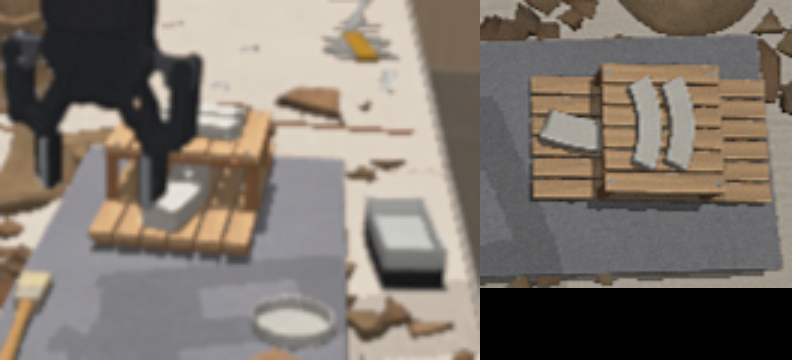

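The cast lies on the lower shelf (right half, 570,130) and the small casts haven't moved. I'm handing the job in.

```bash
python3 -c "
from bench import order
print(order.job_done())"
```

```text
the job is handed in; nothing more can be done
None
```

I lifted the cast out by the finger notches and set it down on the free part of the stand. Then I gripped it again by its +x end, slid it into the rack's lower shelf, let go and backed away. I handed the job in at about 18 s; the hand-in gives no verdict.

Last checks, by camera:
- **Height:** the cast's back is at z = 0.0965 m; 0.096 m is expected when it lies flat on the shelf.
- **Ends:** its outermost corner is at rack x ≈ 0.135 m, inside the shelf end at 0.142 m. That puts `cast_end_a` at about 0.112 m, against a limit of 0.124 m.
- **Sides:** the visible end spans rack y = -0.024 to +0.020 m, well inside the edges.
- **Small casts:** within about 1 mm of where they were at the start.
- **Gripper:** open and clear, about 0.29 m from the cast.

The far end of the cast is hidden under the upper shelf, so I did not see it directly. Its position follows from how the cast was held, level and lined up with the rack. No check failed or disagreed. One early move call was refused as invalid and simply resent.

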